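# Hold the loading pad ready over the built-up shear box

## Robot

A 6-joint arm with a two-finger parallel gripper is mounted at the origin on a cart in front of the work surface, level with it; the furniture and walls round the work are solid. World frame = base frame: x ahead of the robot, y to its left, z up, the work surface at z = 0. Lengths are in m, angles in rad, forces in N, time in s.
With the tool pointing down it reaches from about 0.325 to 0.75 m from the base axis. Payload 7.6 kg.
Tool frame: the origin (TCP) lies midway between the tips of the shut fingers; the grasp point (between the pads) lies 19 mm behind it; z points along the fingers, y is the line along which they close (so a half turn about z gives the same grasp; the last joint's range is limited). The gripper opens to 85 mm and grips with 20 to 120 N. Pads are 22 mm wide; open, the fingers measure 114 mm over their backs; the gripper's body (76 mm by 85 mm) begins 54 mm behind the grasp point. The pads swing forward as they close: fully open they stand 13 mm farther back than shut.
Start: joints at [1.057, 0.052, 1.401, -0, 1.689, -0.07], TCP at [0.225, 0.474, 0.231] pointing down, gripper open.
Joint ranges: [-2.9, 2.9], [-0.91, 2.17], [0.12, 2.37], [-1.06, 4.2], [0.26, 2.73], [-2.93, 2.93]. Speed limits (rad/s): [2.57, 2.57, 3.01, 3.14, 3.14, 3.14].

## Interface

Orientations are given as a rotation vector (axis times angle).
In Python, from station import ctrl gives the robot as it stands.
- The arm moves only by the shell command python3 -m crank 'ROWS' [FORCE]. ROWS is a JSON object of lists of equal length, an entry for each row: "translation": the shift along the tool's x, y, z in cm, a list of three; "yaw": the turn about the tool's z in degrees; "jaw": the opening, from 0 (shut) to 1 (fully open). A call has 1 to 12 rows; each row is the pose to reach, as a shift and turn from the pose commanded when the call began, along the tool's axes at that moment; what a row does not reach only later rows make up. A row lasts 1/10 s, in which the tool goes at most 50 mm and 8.59 degrees, less where a joint would pass 70% of its speed; a pose out of reach is approached as far as the arm can. A call with a gripper value outside its range is refused whole. The fingers move at their own pace and stop on an object; FORCE is the grip in N (left out, the last holds). Time passes only in rows, so rows that repeat a pose let the fingers close. It gives the time, the measured TCP pose, the force, the opening and the grip force at its end, in the units of the state.
- ctrl.get_state(): the state, without advancing time (a new reading comes with each control period).
- ctrl.get_image(name): name is "scene" or "top"; returns a dict with "color" (384x512x3 uint8, red, green, blue), "mtx" (3x3 intrinsics, pixels), "rvec" (rotation vector, rad) and "tvec" (3), from world to camera coordinates, as OpenCV has them. Camera axes: x right, y down, z forward; pixel columns grow to the right and rows downward; lengths in m; the calibration is good to about 2 mm. A picture is of the moment at which its call begins. There is no depth.
- ctrl.close_job(): hands the job in; it is judged then, once.
The state is a dict: "clock": time; "joint_positions": joint angles; "qvel": joint speeds; "joint_torque": joint torques, N m; "eef_pos": TCP position; "tcp_rot": TCP orientation; "contact_force": force on the tool from outside, world axes, zero at the start; "wrist_torque": the same for the moment, N m; "finger_gap": finger opening in m; "grasp_force": force on a finger pad.
Only numpy, scipy, OpenCV 4.12 (cv2) and the standard library are available. Lean on these libraries where they do the work, as an engineer would, in place of code of your own. Each camera call takes 0.05 s, during which the arm holds its last target. There are 200 camera calls.

## Task

Of the two shear boxes one is built up, with its porous stone lying just below the top of the bore, and the other is empty but for a stone deep down on its seat. Take the brass loading pad out of the parts tray, carry it over the jar, tub and tins without disturbing anything on the bench, and stop with it level and centred over the bore of the built-up box, its underside about 7 mm above the box's top face. Finish holding it there, still in the gripper: the displacement gauge is zeroed before any weight comes on the specimen, so the pad and the gripper must never touch either box or its stone.

Things in the scene. Friction and masses are not known exactly. Their poses are not given: they have to be found in the camera images.
- pad: the loading pad: round brass flange 59 mm across, 12 mm thick, with a boss on its middle, 23 mm across, from 12 to 26 mm above the underside, ball seat in its top; 0.27 to 0.41 kg. Origin: centre of the flat underside, z up through the boss. It starts boss up in the parts tray, its underside 3 mm above the bench. Take it by the boss from above.
- box_1: one of two identical brass shear boxes, standing immovably on the bench. Lower half 98 x 98 x 22 mm with a small tab on one side (own -y), upper half 98 x 98 x 24 mm on it; vertical 60 mm bore from the top face down to a seat 8 mm above the bench; two knurled screws stand 14 mm above the top face at two diagonal corners. Origin: on the bench, 9 mm from the bore's axis toward the tab.
- box_2: the other shear box, the same in shape and size; origin as for box_1.
- mouth_1 (a point): centre of the bore's mouth in the top face of box_1, 46 mm above the bench; z up along the bore.
- mouth_2 (a point): centre of the bore's mouth in the top face of box_2, 46 mm above the bench; z up along the bore.
- stone_1: porous stone, a grey disc 60 mm across, 8 mm thick, lying level in the bore of one box. Of the two stones one closes a finished specimen stack, its top 6 mm below the mouth (origin 32 mm above the bench); the other lies on the seat of the empty box (origin 8 mm above the bench). Which box holds which varies. Origin: centre of the underside, on the bore's axis.
- stone_2: the other porous stone, see stone_1; same size, origin at the centre of the underside.
- tray: shallow grey plastic parts tray 184 x 294 mm (own x and y), wall tops 27 mm above the bench, floor 3 mm; it stands still, right of the row of jar, tub and tins. Origin: centre of the underside. (On the desk at the far left, about 0.75 m left of the robot, stands a monitor to keep clear of.)
- jar: clear screw-top jar with a lid, 65 mm across and 99 mm tall, standing in the row between the tray and the boxes; origin: centre of the underside. Bystander.
- tub: small tub with a screw lid, 60 mm across and 48 mm tall, in the same row; origin: centre of the underside. Bystander.
- tin_1: aluminium sample tin, 56 mm across and 40 mm tall, in the same row; origin: centre of the underside. Bystander.
- tin_2: second aluminium sample tin of the same size in the same row; origin: centre of the underside. Bystander.
- wash_bottle: wash bottle with a bent spout, 65 mm across its body and 200 mm tall, behind the boxes; origin on the underside, the body's axis 27 mm along its own y. Bystander.
- cutter_ring: steel sampling ring 70 mm across and 30 mm tall, lying in the tray; origin: centre of the underside. Bystander.
- grid_plate: ribbed round brass plate 60 mm across and 7 mm thick, flat, without a boss, lying in the tray; origin: centre of the underside. Bystander.
- spanner: open spanner 161 mm long, 8 mm thick, behind the tray; origin under its middle. Bystander.
There are look-alikes about, which are no part of the job. What is shaped like the pad but pink is not meant.

How it is judged:
On the way:
1. the pad is lifted out of the tray in the gripper, its underside more than 60 mm above the bench (height (world z) of pad above 0.06 m and contact force between pad and the fingers above 1 N), for 0.1 s.
At the end, for the whole second after the job is handed in: The pad is held still in the gripper over the built-up box: centre within 5 mm of the bore axis, level within 4.5 degrees, underside 2 to 12 mm above the top face (48 to 58 mm above the bench), touching neither box nor stone; no bystander moved over 12 mm (((height (world z) of stone_1 above 0.02 m and horizontal distance between pad and stone_1 below 0.005 m) or (height (world z) of stone_2 above 0.02 m and horizontal distance between pad and stone_2 below 0.005 m)) and height (world z) of pad between 0.048 and 0.058 m and angle between pad's own z axis and vertical below 0.08 rad and linear speed of pad below 0.01 m/s and contact force between pad and the fingers above 1 N and contact force between pad and box_1 below 0.05 N and contact force between pad and box_2 below 0.05 N and contact force between pad and stone_1 below 0.05 N and contact force between pad and stone_2 below 0.05 N and distance of each of jar, tub, tin_1, tin_2, wash_bottle, cutter_ring, grid_plate, spanner from where it was at the start of the episode below 0.012 m); the arm keeps its last pose, push and grip.
It fails at once if the pad touches a shear box or a porous stone (contact force between pad and box_1 above 0.3 N or contact force between pad and box_2 above 0.3 N or contact force between pad and stone_1 above 0.3 N or contact force between pad and stone_2 above 0.3 N).
It fails at once if the gripper or arm touches a shear box or a porous stone (contact force between any of the fingers, the arm and box_1 above 0.5 N or contact force between any of the fingers, the arm and box_2 above 0.5 N or contact force between any of the fingers, the arm and stone_1 above 0.5 N or contact force between any of the fingers, the arm and stone_2 above 0.5 N).
It fails at once if a bystander is shifted by more than 12 mm or knocked over (distance of any of jar, tub, tin_1, tin_2, wash_bottle, cutter_ring, grid_plate, spanner from where it was at the start of the episode above 0.012 m).
It also fails if it takes over 48 s, if anything falls off the work surface, if the arm or the gripper's body presses on something with over 40 N, if the wrist force passes 120 N, or if a joint passes its speed limit or range.

## Working session

There is one attempt and no reset: what is moved stays moved. The work goes in short steps, Python scripts to look and compute and a shell command to move; the robot and the scene stay as the last step left them, time stands still between calls to the robot, and variables do not carry over. Pictures are saved under pics/ and viewed, at most 10 in all, crops included, and the job is handed in when it is done.

```bash
mkdir -p pics; cat > h.py <<'E'
import numpy as np,cv2,pickle
from station import ctrl
def snap(n,f):
    im=ctrl.get_image(n); pickle.dump(im,open(f'pics/{f}.pkl','wb')); cv2.imwrite(f'pics/{f}.png',im['color'][:,:,::-1]); return im
def load(f): return pickle.load(open(f'pics/{f}.pkl','rb'))
def ray(im,uv):
    R=cv2.Rodrigues(np.array(im['rvec'],float))[0]; t=np.array(im['tvec'],float).ravel()
    d=R.T@np.linalg.inv(im['mtx'])@np.array([uv[0],uv[1],1.]); return -R.T@t,d
def onz(im,uv,z):
    c,d=ray(im,uv); return c+d*(z-c[2])/d[2]
def tri(a,ua,b,ub):
    ca,da=ray(a,ua); cb,db=ray(b,ub); s=np.linalg.lstsq(np.c_[da,-db],cb-ca,rcond=None)[0]
    p,q=ca+s[0]*da,cb+s[1]*db; return (p+q)/2,np.linalg.norm(p-q)
def proj(im,p): return cv2.projectPoints(np.array(p,float).reshape(-1,3),np.array(im['rvec'],float),np.array(im['tvec'],float),np.array(im['mtx'],float),None)[0].reshape(-1,2)
E
python3 - <<'E'
from h import *
for n in('scene','top'):
    im=snap(n,n+'0'); print(n,ray(im,(256,192)),im['mtx'][0,0])
print(ctrl.get_state())
E
```

```text
scene (array([-0.30395328, -0.92599376,  1.02123377]), array([ 0.52993085,  0.55947152, -0.63803199])) 477.551837620163
top (array([ 0.36794669, -0.05166963,  1.48847857]), array([ 0.09664956, -0.04162473, -0.99466926])) 475.839619822548
{'clock': 0.1, 'joint_positions': array([ 1.05673360e+00,  5.27542526e-02,  1.40158485e+00, -3.73437561e-05,
        1.68857293e+00, -7.02985648e-02]), 'qvel': array([-0.00040481, -0.00130511, -0.00149419, -0.00014224,  0.001659  ,
        0.00221443]), 'joint_torque': array([ 1.02269347e-03, -3.82584894e+01, -3.60982740e+01, -1.14388408e-04,
        4.86036704e-03,  1.61559274e-05]), 'eef_pos': array([0.22526959, 0.4739374 , 0.23058621]), 'tcp_rot': array([-6.91288316e-01, -3.06423829e+00,  2.00120373e-03]), 'contact_force': array([-0.16902155,  0.63902705, -0.19710102]), 'wrist_torque': array([0.03542014, 0.05038414, 0.04279976]), 'grasp_force': 0.0, 'finger_gap': 0.08495024648721833}
```

View pics/scene0.png

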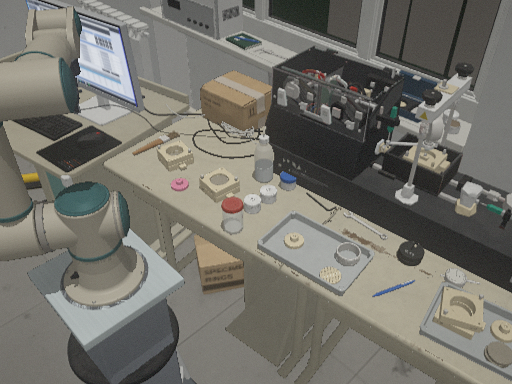

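View pics/top0.png

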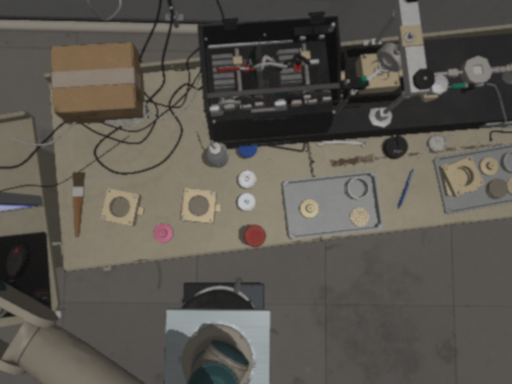

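The top view shows the pad in the tray at (310,208), the boxes at about (121,207) and (199,206), and the row of bystanders at columns 246–256. In the scene view the pad is at (294,240) and the boxes are at (176,153) and (219,183). I'll enlarge these parts.

```bash
python3 - <<'E'
from h import *
s=load('scene0')['color'][:,:,::-1]; t=load('top0')['color'][:,:,::-1]
def c(i,u,v,k=8): return cv2.resize(i[v:v+36,u:u+50],(400,288),interpolation=cv2.INTER_CUBIC)
# k=8; crops start at u,v
cv2.imwrite('pics/m1.png',np.vstack([np.hstack([c(s,151,136),c(t,97,189)]),np.hstack([c(s,195,165),c(t,175,188)])]))
cv2.imwrite('pics/m2.png',np.hstack([c(s,270,222),c(t,285,190)]))
E
```

```text
(no output)
```

View pics/m1.png

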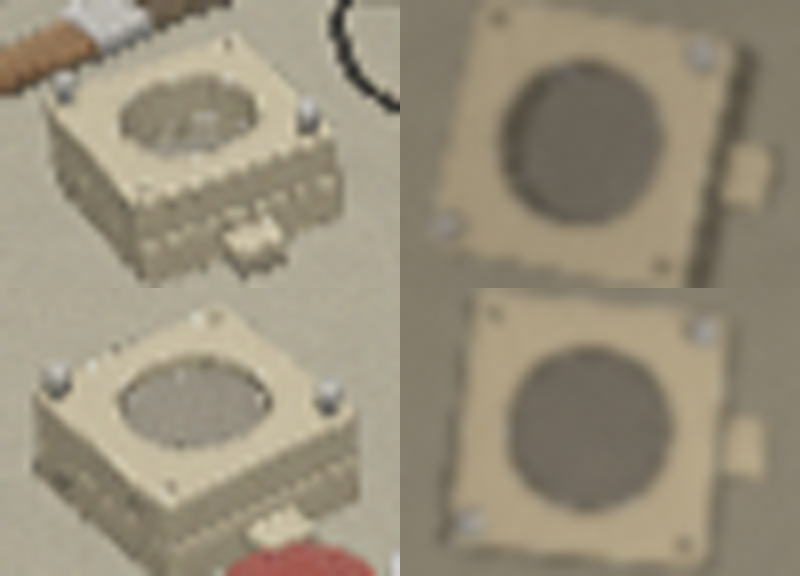

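View pics/m2.png

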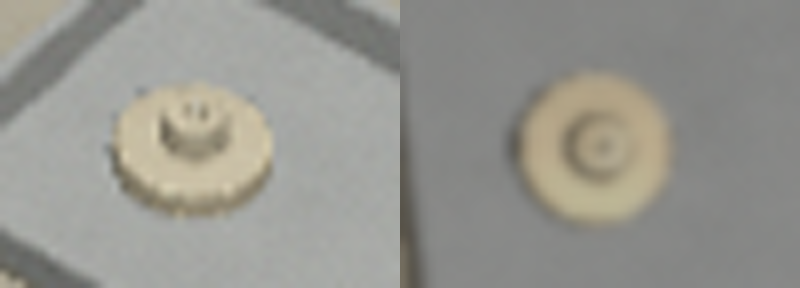

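In the enlargement the box at top (199,205) and scene (219,179) shows grey stone almost flush with the bore's rim. The left box shows deep bore walls, so the right-hand box is the built-up one. The pad's boss is at about (309.7,207.9) in top and (293.9,235) in scene.

```bash
cat >> h.py <<'E'
from scipy.optimize import least_squares
def edge(im,c,z,r,sign,n=48,w=.008):
    """fit xy of a horizontal circle (height z, radius r) to the grey-level edge; returns centre xy, radius"""
    g=cv2.GaussianBlur(cv2.cvtColor(im['color'],cv2.COLOR_RGB2LAB)[:,:,2 if sign==2 else 0].astype(np.float32),(3,3),0)
    rr=np.arange(r-w,r+w,.0004)
    for _ in range(4):
        P=[]
        for a in np.linspace(0,2*np.pi,n,endpoint=False):
            p=np.c_[c[0]+rr*np.cos(a),c[1]+rr*np.sin(a),0*rr+z]; q=proj(im,p).astype(np.float32)
            v=cv2.remap(g,q[:,0].reshape(1,-1),q[:,1].reshape(1,-1),cv2.INTER_LINEAR).ravel()
            d=np.abs(np.gradient(v)); k=d.argmax()
            if 2<k<len(d)-3: P.append(p[k,:2])
        P=np.array(P)
        s=least_squares(lambda x:np.hypot(P[:,0]-x[0],P[:,1]-x[1])-x[2],[*c[:2],r],loss='soft_l1',f_scale=.001); c=s.x[:2]
    return s.x,len(P)
E
python3 - <<'E'
from h import *
S,T=load('scene0'),load('top0')
m,e=tri(S,(219,178.7),T,(198.3,205)); print('mouth',m,e,onz(S,(219,178.7),.046),onz(T,(198.3,205),.046))
b,e=tri(S,(293.9,235),T,(309.7,207.9)); print('boss',b,e,onz(S,(293.9,235),.029),onz(T,(309.7,207.9),.029))
for n,I in(('S',S),('T',T)):
    for sg in(1,2): print(n,sg,'mouth',edge(I,m,.046,.030,sg),'flange',edge(I,b,.015,.0295,sg))
# row and box edges
for k,uv,z in(('jar',(255,236),.099),('tub',(247,150),.048),('tin1',(246,202),.04),('tin2',(247,180),.04),('ring',(357,187),.03),('grid',(360,217),.01),('tray corners',(285,183),.027),('',(374,176),.027),('',(380,230),.027),('',(292,238),.027),('bottle',(216,155),.13),('screw',(213,193),.06),('screw',(183.5,217),.06),('knurl L',(163,232),.02)): print(k,onz(T,uv,z).round(3))
st=ctrl.get_state(); print(cv2.Rodrigues(st['tcp_rot'])[0].round(3))
E
```

```text
mouth [0.46556586 0.06298118 0.04634531] 0.0014810894767079712 [0.46524822 0.06377925 0.046     ] [0.46617637 0.06255701 0.046     ]
boss [ 0.46241603 -0.27819956  0.03138265] 0.0005557385325375204 [ 0.46402123 -0.27648619  0.029     ] [ 0.4627803  -0.27875769  0.029     ]
S 1 mouth (array([0.46537861, 0.0643128 , 0.03110618]), 48) flange (array([ 0.46178471, -0.27910665,  0.02838265]), 48)
S 2 mouth (array([0.4627337 , 0.06166691, 0.02809335]), 48) flange (array([ 0.45908948, -0.28117799,  0.0317711 ]), 47)
T 1 mouth (array([0.46598802, 0.06319796, 0.03150968]), 48) flange (array([ 0.46352535, -0.27907154,  0.02743046]), 48)
T 2 mouth (array([0.46533401, 0.06276511, 0.03084167]), 48) flange (array([ 0.46273184, -0.27833118,  0.02907975]), 48)
jar [ 0.374 -0.108  0.099]
tub [ 0.637 -0.083  0.048]
tin1 [ 0.478 -0.082  0.04 ]
tin2 [ 0.545 -0.084  0.04 ]
ring [ 0.529 -0.426  0.03 ]
grid [ 0.438 -0.439  0.01 ]
tray corners [ 0.539 -0.202  0.027]
 [ 0.565 -0.48   0.027]
 [ 0.397 -0.496  0.027]
 [ 0.37  -0.224  0.027]
bottle [0.606 0.008 0.13 ]
screw [0.502 0.018 0.06 ]
screw [0.429 0.105 0.06 ]
knurl L [0.384 0.171 0.02 ]
[[-0.903  0.429 -0.001]
 [ 0.429  0.903 -0.001]
 [ 0.    -0.001 -1.   ]]
```

The mouth is at about (0.4657, 0.0632) and its height measures 46 mm. The pad is at about (0.4628, −0.2788), with the boss top at about 30 mm. Next I work out the shifts in tool axes.

```bash
cat >> h.py <<'E'
def shift(p):
    s=ctrl.get_state(); R=cv2.Rodrigues(s['tcp_rot'])[0]; return (100*R.T@(np.array(p)-s['eef_pos'])).round(2)
E
python3 - <<'E'
from h import *
print(shift([.43,.15,.231]),shift([.4628,-.2788,.231]))
E
```

```text
[-3.240e+01 -2.047e+01 -2.000e-02] [-5.377e+01 -5.778e+01  3.000e-02]
```

```bash
python3 -m crank '{"translation":[[-3.2,-2,0],[-6.5,-4.1,0],[-9.7,-6.1,0],[-13,-8.2,0],[-16.2,-10.2,0],[-19.4,-12.3,0],[-22.7,-14.3,0],[-25.9,-16.4,0],[-29.2,-18.4,0],[-32.4,-20.5,0],[-34.5,-24.2,0],[-36.7,-28,0]],"yaw":[0,0,0,0,0,0,0,0,0,0,0,0],"jaw":[1,1,1,1,1,1,1,1,1,1,1,1]}' 60; python3 -c "
from h import *
print(shift([.4628,-.2788,.231]))"
```

```text
clock: 1.3
eef_pos: [0.4365, 0.0622, 0.2307]
tcp_rot: [-0.69, -3.064, 0.0]
contact_force: [-0.6, 0.0, -0.4]
finger_gap: 0.0856
grasp_force: 0.0
[-17.   -29.68  -0.03]
```

```bash
python3 -m crank '{"translation":[[-1.7,-3,0],[-3.6,-6.2,0],[-5.4,-9.4,0],[-7.2,-12.6,0],[-9,-15.8,0],[-10.8,-19,0],[-12.6,-22,0],[-14.4,-25,0],[-16,-28,0],[-17.1,-29.8,0],[-17.1,-29.8,2],[-17.1,-29.8,5]],"yaw":[0,0,0,0,0,0,0,0,0,0,0,0],"jaw":[1,1,1,1,1,1,1,1,1,1,1,1]}'; python3 -m crank '{"translation":[[0,0,3],[0,0,6],[0,0,7],[0,0,7]],"yaw":[0,0,0,0],"jaw":[0.8,0.7,0.6,0.6]}'; python3 - <<'E'
from h import *
t=snap('top','top1');s=snap('scene','scene1')
st=ctrl.get_state();p=st['eef_pos'];print(p,shift([.4628,-.2788,.018]),st['finger_gap'])
print(proj(t,p),proj(s,p))
c=lambda i,u,v:cv2.resize(i[v:v+48,u:u+64][:,:,::-1],(400,300),interpolation=cv2.INTER_CUBIC)
cv2.imwrite('pics/m3.png',np.hstack([c(s['color'],262,210),c(t['color'],278,184)]))
E
```

```text
clock: 2.5
eef_pos: [0.4636, -0.2801, 0.1819]
tcp_rot: [0.693, 3.061, -0.002]
contact_force: [1.1, -0.6, -0.6]
finger_gap: 0.0854
grasp_force: 0.0
clock: 2.9
eef_pos: [0.4623, -0.2783, 0.1097]
tcp_rot: [-0.691, -3.061, -0.002]
contact_force: [0.6, 0.7, 0.5]
finger_gap: 0.051
grasp_force: 0.0
[ 0.46370013 -0.27920015  0.11273038] [ 0.12 -0.    9.47] 0.05102972908400459
[[314.31367874 205.77282508]] [[295.9241968  214.38465245]]
```

View pics/m3.png

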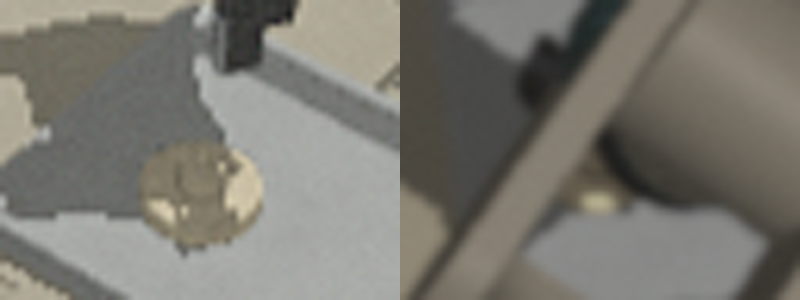

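The scene crop shows a finger above the flange, lined up, with the pad undisturbed below it. The arm hides the pad in the top view. I'll descend and close.

```bash
python3 -m crank '{"translation":[[0,0,2],[0,0,4.5],[0,0,7],[0,0,8],[0,0,8.6],[0,0,9.1],[0,0,9.1],[0,0,9.1]],"yaw":[0,0,0,0,0,0,0,0],"jaw":[0.6,0.6,0.6,0.6,0.6,0.6,0.6,0.6]}' && python3 -m crank '{"translation":[[0,0,0],[0,0,0],[0,0,0],[0,0,0],[0,0,0],[0,0,0],[0,0,0],[0,0,0],[0,0,0],[0,0,0]],"yaw":[0,0,0,0,0,0,0,0,0,0],"jaw":[0.5,0.4,0.3,0.2,0.1,0.1,0.1,0.1,0.1,0.1]}' 60
```

```text
clock: 3.8
eef_pos: [0.4637, -0.2792, 0.0213]
tcp_rot: [0.691, 3.063, -0.001]
contact_force: [-0.5, 0.0, 0.1]
finger_gap: 0.0515
grasp_force: 0.0
clock: 4.8
eef_pos: [0.4634, -0.2788, 0.0209]
tcp_rot: [0.691, 3.064, 0.0]
contact_force: [-2.3, 1.9, 4.9]
finger_gap: 0.0197
grasp_force: 58.6
```

```bash
python3 -m crank '{"translation":[[0,0,-0.5],[0,0,-1.5],[0,0,-3],[0,0,-5],[0,0,-7],[0,0,-9],[0,0,-10],[0,0,-10],[0,0,-10],[0,0,-10]],"yaw":[0,0,0,0,0,0,0,0,0,0],"jaw":[0.1,0.1,0.1,0.1,0.1,0.1,0.1,0.1,0.1,0.1]}' 60;  python3 - <<'E'
from h import *
t=snap('top','top2');s=snap('scene','scene2')
p=ctrl.get_state()['eef_pos'];print(p,proj(s,p),ctrl.get_state()['contact_force'])
u,v=proj(s,p)[0].astype(int)
cv2.imwrite('pics/m4.png',cv2.resize(s['color'][v-32:v+40,u-48:u+48][:,:,::-1],(768,576),interpolation=cv2.INTER_CUBIC));print(u-48,v-32)
E
```

```text
clock: 5.8
eef_pos: [0.4625, -0.2784, 0.1189]
tcp_rot: [-0.691, -3.062, -0.002]
contact_force: [0.0, 1.0, -3.4]
finger_gap: 0.0199
grasp_force: 58.9
[ 0.46266884 -0.27852803  0.11912356] [[295.61336107 212.75760643]] [-0.05745722  0.27408425 -2.7647572 ]
247 180
```

View pics/m4.png

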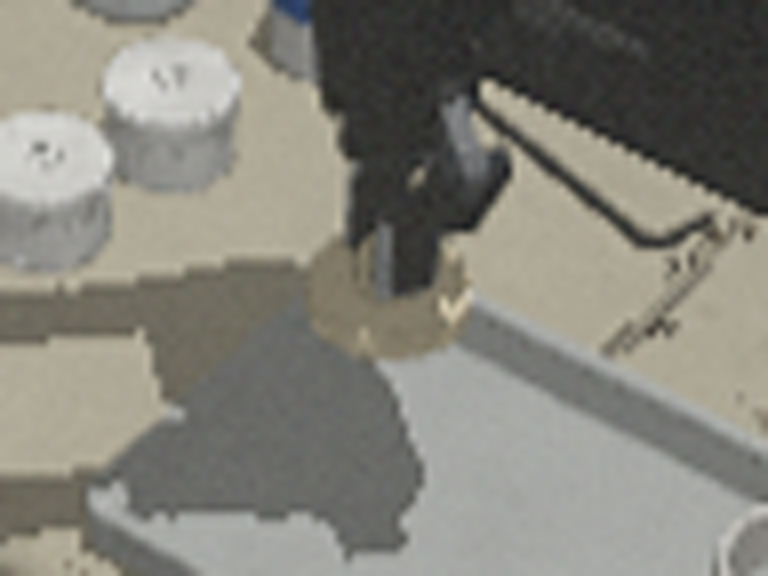

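The pad hangs level in the fingers at scene (295,218), clear of the tray. I'll raise it and carry it across.

```bash
python3 -m crank '{"translation":[[0,0,-1],[0,0,-3],[0,0,-5],[0,0,-6],[0.5,1,-6],[1.5,3,-6],[2.8,6,-6],[4.2,9,-6],[5.6,12,-6],[7,15,-6],[8.4,18,-6],[9.8,21,-6]],"yaw":[0,0,0,0,0,0,0,0,0,0,0,0],"jaw":[0.1,0.1,0.1,0.1,0.1,0.1,0.1,0.1,0.1,0.1,0.1,0.1]}' 60; python3 -m crank '{"translation":[[1.3,2.8,0],[2.4,5.4,0],[3.4,7.6,0],[4.1,9.2,0],[4.6,10,0],[4.6,10,0],[4.6,10,1.5],[4.6,10,4],[4.6,10,6],[4.6,10,7],[4.6,10,7],[4.6,10,7]],"yaw":[0,0,0,0,0,0,0,0,0,0,0,0],"jaw":[0.1,0.1,0.1,0.1,0.1,0.1,0.1,0.1,0.1,0.1,0.1,0.1]}' 60;  python3 - <<'E'
from h import *
t=snap('top','top3');s=snap('scene','scene3')
P=[]
import time
for i in range(6): P.append(ctrl.get_state()['eef_pos']); ctrl.get_image('top')
p=np.mean(P,0);print(p,shift([.4657,.0632,.07]))
u,v=proj(s,p)[0].astype(int);a,b=proj(t,p)[0].astype(int)
c=lambda i,u,v:cv2.resize(i[v-22:v+28,u-27:u+27][:,:,::-1],(400,370),interpolation=cv2.INTER_CUBIC)
cv2.imwrite('pics/m5.png',np.hstack([c(s['color'],u,v),c(t['color'],a,b)]));print(u,v,a,b)
E
```

```text
clock: 7.1
eef_pos: [0.4638, -0.045, 0.1791]
tcp_rot: [-0.691, -3.063, -0.0]
contact_force: [0.3, -0.2, -3.2]
finger_gap: 0.0194
grasp_force: 59.0
clock: 8.3
eef_pos: [0.4666, 0.0626, 0.1111]
tcp_rot: [0.692, 3.063, 0.0]
contact_force: [-0.2, -0.3, -3.5]
finger_gap: 0.0196
grasp_force: 59.1
[0.46668573 0.06294306 0.11125913] [ 0.07 -0.01  4.07]
218 162 196 203
```

View pics/m5.png

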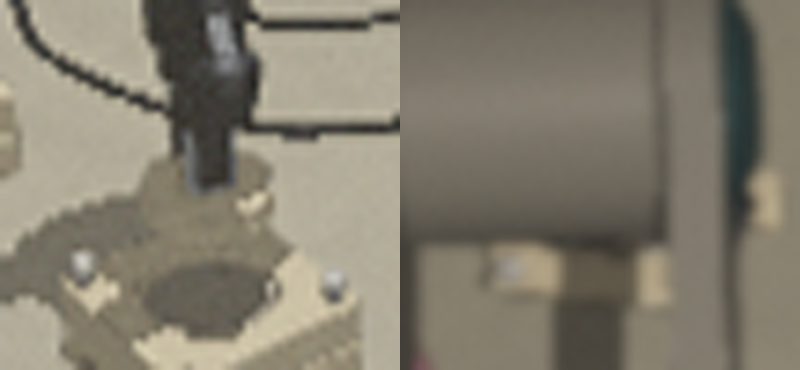

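The pad is above the built-up box and level in the scene view, with its flange spanning u≈209.6–228.0. The forearm hides it in the top view. I'll check the lateral and depth fit numerically against a model of the pad.

```bash
python3 - <<'E'
from h import *
s=load('scene3')
def sil(c):
    a=np.linspace(0,2*np.pi,90); P=[[c[0]+r*np.cos(t),c[1]+r*np.sin(t),c[2]+z] for t in a for r,z in((.0295,0),(.0295,.012))]
    return cv2.convexHull(proj(s,P).astype(np.float32)).reshape(-1,2)
for c in([.4667,.0629,.093],[.4657,.0632,.093],[.4657,.0632,.088]):
    h=sil(c);print(c,h.min(0),h.max(0))
h=sil([.4662,.063,.093]); k=8;u0,v0=194,150
im=cv2.resize(s['color'][v0:v0+60,u0:u0+60][:,:,::-1],None,fx=k,fy=k,interpolation=cv2.INTER_CUBIC)
f=lambda q:np.round((q-[u0,v0]+.5)*k-.5).astype(np.int32).reshape(-1,1,2)
cv2.polylines(im,[f(h)],True,(0,0,255),1)
a=np.linspace(0,2*np.pi,90); cv2.polylines(im,[f(proj(s,np.c_[.4657+.03*np.cos(a),.0632+.03*np.sin(a),0*a+.046]))],True,(0,255,0),1)
cv2.imwrite('pics/m6.png',im)
E
```

```text
[0.4667, 0.0629, 0.093] [209.40833 158.91719] [227.89148 172.73587]
[0.4657, 0.0632, 0.093] [209.10756 159.00139] [227.59773 172.82573]
[0.4657, 0.0632, 0.088] [209.2066  160.23976] [227.65878 174.06697]
```

View pics/m6.png

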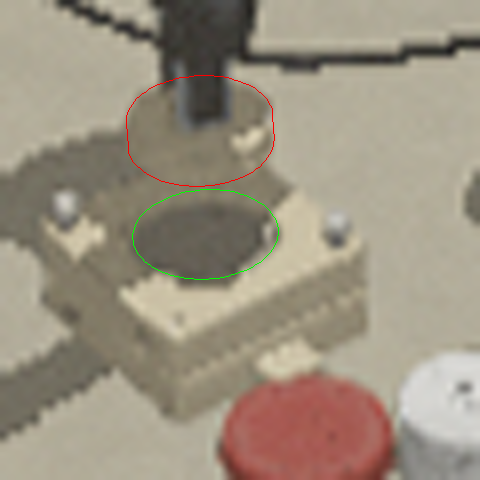

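```bash
python3 - <<'E'
from h import *
from scipy.optimize import minimize
def fit(f,c0,zs):
    s=load(f); L=cv2.GaussianBlur(cv2.cvtColor(s['color'],cv2.COLOR_RGB2LAB).astype(np.float32),(3,3),0)
    G=sum(np.hypot(cv2.Sobel(L[:,:,i],5,1,0),cv2.Sobel(L[:,:,i],5,0,1)) for i in range(3)); G=np.minimum(G,np.percentile(G,97))
    a=np.linspace(0,2*np.pi,120)
    for z in zs:
        best=[]
        for dx in np.arange(-.008,.0081,.001):
            for dy in np.arange(-.008,.0081,.001):
                P=[[c0[0]+dx+.0295*np.cos(t),c0[1]+dy+.0295*np.sin(t),z+q] for t in a for q in(0,.012)]
                h=cv2.convexHull(proj(s,P).astype(np.float32)).reshape(-1,2)
                v=cv2.remap(G,h[:,0].reshape(1,-1),h[:,1].reshape(1,-1),cv2.INTER_LINEAR)
                best.append((v.mean(),dx,dy))
        b=sorted(best)[::-1][:5]; print(f,z,[tuple(np.round(x,3)) for x in b])
fit('scene0',(.4628,-.2788),[.003]); fit('scene2',(.4628,-.2788),[.099,.103,.107]); fit('scene3',(.4662,.063),[.089,.093,.097])
E
```

```text
scene0 0.003 [(np.float64(106.425), np.float64(-0.001), np.float64(0.0)), (np.float64(106.12), np.float64(-0.001), np.float64(0.001)), (np.float64(105.208), np.float64(-0.002), np.float64(0.0)), (np.float64(104.673), np.float64(-0.002), np.float64(0.001)), (np.float64(104.323), np.float64(0.0), np.float64(0.0))]
scene2 0.099 [(np.float64(125.347), np.float64(-0.001), np.float64(0.002)), (np.float64(125.334), np.float64(0.0), np.float64(0.003)), (np.float64(125.027), np.float64(0.0), np.float64(0.002)), (np.float64(125.023), np.float64(-0.001), np.float64(0.003)), (np.float64(124.262), np.float64(0.001), np.float64(0.003))]
scene2 0.103 [(np.float64(124.647), np.float64(-0.004), np.float64(0.0)), (np.float64(124.341), np.float64(-0.003), np.float64(0.0)), (np.float64(124.169), np.float64(-0.004), np.float64(-0.001)), (np.float64(123.539), np.float64(-0.005), np.float64(-0.001)), (np.float64(123.364), np.float64(-0.003), np.float64(-0.001))]
scene2 0.107 [(np.float64(123.853), np.float64(-0.007), np.float64(-0.003)), (np.float64(123.271), np.float64(-0.008), np.float64(-0.003)), (np.fl
[... 440 characters left out ...]
float64(98.152), np.float64(0.001), np.float64(0.002))]
scene3 0.093 [(np.float64(98.847), np.float64(-0.001), np.float64(-0.001)), (np.float64(98.783), np.float64(-0.002), np.float64(-0.002)), (np.float64(98.705), np.float64(-0.001), np.float64(-0.002)), (np.float64(98.578), np.float64(0.0), np.float64(-0.001)), (np.float64(98.511), np.float64(-0.002), np.float64(-0.001))]
scene3 0.097 [(np.float64(99.319), np.float64(-0.005), np.float64(-0.006)), (np.float64(98.958), np.float64(-0.006), np.float64(-0.007)), (np.float64(98.956), np.float64(-0.004), np.float64(-0.006)), (np.float64(98.811), np.float64(-0.005), np.float64(-0.007)), (np.float64(98.771), np.float64(-0.006), np.float64(-0.006))]
```

The model fit puts the pad within about 1–2 mm of the bore axis at the expected height, so I'll lower it the last 40 mm gently.

```bash
python3 -m crank '{"translation":[[0.1,0,0.5],[0.1,0,1.3],[0.1,0,2.1],[0.1,0,2.8],[0.1,0,3.3],[0.1,0,3.7],[0.1,0,3.9],[0.1,0,4],[0.1,0,4],[0.1,0,4],[0.1,0,4],[0.1,0,4]],"yaw":[0,0,0,0,0,0,0,0,0,0,0,0],"jaw":[0.1,0.1,0.1,0.1,0.1,0.1,0.1,0.1,0.1,0.1,0.1,0.1]}' 60;  python3 - <<'E'
from h import *
s=snap('scene','scene4')
P=[]
for i in range(8): P.append(ctrl.get_state()['eef_pos']); ctrl.get_image('top')
print(np.mean(P,0),ctrl.get_state()['contact_force'])
a=np.linspace(0,2*np.pi,90);k=8;u0,v0=184,150
im=cv2.resize(s['color'][v0:v0+60,u0:u0+75][:,:,::-1],None,fx=k,fy=k,interpolation=cv2.INTER_CUBIC)
h=cv2.convexHull(proj(s,np.vstack([np.c_[.4657+.0295*np.cos(a),.0632+.0295*np.sin(a),0*a+z] for z in(.053,.065)])).astype(np.float32)).reshape(-1,2)
im2=im.copy();cv2.polylines(im2,[np.round((h-[u0,v0]+.5)*k-.5).astype(np.int32).reshape(-1,1,2)],True,(0,0,255),1)
cv2.imwrite('pics/m7.png',cv2.resize(np.hstack([im[:,80:480],im2[:,80:480]]),(800,480)))
E
```

```text
clock: 9.9
eef_pos: [0.4654, 0.0634, 0.0705]
tcp_rot: [0.691, 3.064, 0.0]
contact_force: [0.1, -0.3, -3.2]
finger_gap: 0.02
grasp_force: 59.1
[0.46529905 0.06340515 0.07035353] [ 0.47192053  0.6602963  -4.00040659]
```

View pics/m7.png

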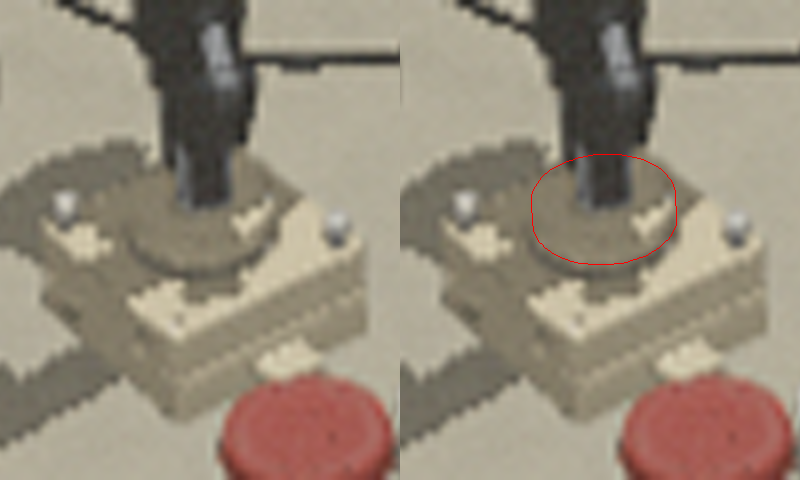

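The pad hangs level over the built-up box at scene (209,178). Its outline agrees with the model at 53 mm to within the calibration, and the force shows only the pad's weight. I'm handing the job in.

```bash
python3 -c "
from station import ctrl
print(ctrl.close_job())"
```

```text
the job is handed in; nothing more can be done
None
```

I took the brass pad from the tray and handed the job in with it held level over the built-up box's bore: by my measurements about 1–2 mm off the axis, underside about 7 mm above the top face, and no sign of contact with either box. The judge's verdict was not shown.

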